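# Vacuum-seal a cheese in the storage box

### The job

Put the little red cheese away: set it inside the open white vacuum box and lower the green lid gently until it is fully closed. Then pull the orange pump knob straight out along its slanted stem to its stop, pause there a moment, and ease it back all the way in before letting go, without letting it snap back. Leave everything else on the table where it stands.

Things in the scene. Friction and masses are not known exactly. Their poses are not given: they have to be found in the camera images.
- cheese: small round cheese in red wax, a disc 54 mm across and 36 mm high with bevelled rims and a yellow spot on top, about 90 g, lying flat on the table; origin at the centre of its underside, z up. It may stand in any of three places to the right of the box, the tumbler and the wooden pot in the others.
- vac: white vacuum box, fixed to the table (heavy, does not move), open on top: outside 160 (x) by 200 (y) by 100 mm high, walls and floor 5 mm. Origin at the centre of its underside, its z up, its -x side faces roughly the robot, the hinge of the lid runs along its +x rim.
- block_top (a point): centre of the top of the white pump block that stands against the box's +y side, one piece with it: 130 (x) by 80 (y) by 90 mm high, axes as vac. The orange pump knob sits on a slanted collar on this top.
- vac_in (a point): centre of the inner floor of the box, 5 mm above the table, axes as vac
- vac_lid (a joint): angle of the green lid in rad: 0 closed flat on the box, about 1.57 upright, at most 1.8. Stiff hinge: the lid stays at whatever angle it is left, about 0.3 N m moves it down. Starts open.
- lid_hinge (a point): middle of the lid's hinge line, on the box's +x rim, 100 mm above the table. Axes turn with the lid: -x points from the hinge along the lid to its free edge, y along the hinge, z out of the lid's outer face (up when closed).
- lid_edge (a point): middle of the free edge of the lid, on its outer face; same axes as lid_hinge. The lid is a flat plate 160 mm from hinge to free edge, 200 mm wide, 8 mm thick, smooth outside without a handle; a tab 60 mm wide sticks out 18 mm beyond the free edge.
- pump (a joint): how far the pump knob is pulled out, in m: 0 home (fully in), 0.060 at its stop. Sprung towards home: 3 N at home to 9 N at the stop; let go while out, it snaps back.
- pump_knob (a point): centre of the orange pump knob, a plain cylinder 34 mm across and 30 mm long on a steel stem. Its z axis is the pull direction, out of the block: slanted 20 degrees from vertical towards the box's -x side; y axis as the box's y. Under the knob at home: 12 mm of bare stem (12 mm across), then a grey collar 28 mm across and about 22 mm tall down to the block's top, coaxial with the stem.
- tumbler: bystander: glass tumbler, 68 mm across, 85 mm high, origin at its underside
- pot: bystander: small dark wooden pot, 72 mm across, 55 mm high, origin at its underside
- mill: bystander: dark wooden pepper mill, 56 mm across, 185 mm high, origin at its underside
- bottle: bystander: green drinking bottle, 68 mm across, 220 mm high, origin at its underside
- mug: bystander: blue mug, 80 mm across, 90 mm high, origin at its underside
- carton: bystander: flat blue carton, 60 by 110 by 22 mm, origin at its underside
Things that resemble listed ones, but are neither listed nor needed, are in the scene too. Of the things that look like the cheese, take the one that is farthest to the robot's right at the start.

How it is judged:
On the way, in this order (a step that is already met when the one before it is completed fails the run):
1. the cheese lies inside the box, released, lid not yet closed (x of cheese in the frame of vac_in between -0.06 and 0.06 m and y of cheese in the frame of vac_in between -0.08 and 0.08 m and z of cheese in the frame of vac_in below 0.035 m and contact force between the fingers and cheese below 0.1 N and linear speed of cheese below 0.03 m/s), for 0.2 s.
2. the lid is closed over the cheese (x of cheese in the frame of vac_in between -0.06 and 0.06 m and y of cheese in the frame of vac_in between -0.08 and 0.08 m and z of cheese in the frame of vac_in below 0.035 m and value of joint vac_lid below 0.04 rad), for 0.2 s.
3. with the lid closed, the pump knob is pulled out to its stop and paused there (all of step 2 and value of joint pump above 0.056 m), for 0.2 s.
At the end, for the whole second after the job is handed in: the cheese lies at rest inside the box, the lid is closed (within 0.04 rad), and the pump knob is home again (within 4 mm) after having been pulled to within 4 mm of its stop with the lid closed (all of step 2 and value of joint pump below 0.004 m and linear speed of cheese below 0.03 m/s); the robot touches nothing.
It fails at once if the lid is slammed (faster than 4 rad/s) (velocity of joint vac_lid below -4 rad/s).
It fails at once if the pump knob snaps back (faster than 0.6 m/s) (velocity of joint pump below -0.6 m/s).
It fails at once if a bystander is moved by more than 40 mm (distance of any of tumbler, pot, mill, bottle, mug, carton from where it was at the start of the episode above 0.04 m).
It fails at once if a standing bystander is tipped over (angle between any of tumbler, pot, mill, bottle, mug's own z axis and vertical above 0.5 rad).
It also fails if it takes over 67 s, if anything falls off the work surface, if the arm or the gripper's body presses on something with over 40 N, if the wrist force passes 120 N, or if a joint passes its speed limit or range.

### The arm

A 7-joint arm with a two-finger parallel gripper is mounted at the origin on the work surface. World frame = base frame: x ahead of the robot, y to its left, z up, the work surface at z = 0. Lengths are in m, angles in rad, forces in N, time in s.
With the tool pointing down it reaches from about 0.4 to 0.925 m from the base axis. Payload 4.1 kg.
Tool frame: the origin (TCP) lies between the finger pads; the fingertips stand robot.tip_reach ahead of it and the grasp point (between the pads) lies 2 mm behind it (robot.tip_reach is the distance from the TCP to the fingertips, in m); z points along the fingers, y is the line along which they close (so a half turn about z gives the same grasp; the last joint's range is limited). The gripper opens to 85 mm and grips with 20 to 120 N. Pads are 22 mm wide; open, the fingers measure 114 mm over their backs; the gripper's body (76 mm by 85 mm) begins 54 mm behind the grasp point. The pads swing forward as they close: fully open they stand 13 mm farther back than shut.
Start: joints at [-1.204, 0.398, 0.045, 1.537, -0.019, 1.207, -0.051], TCP at [0.292, 0.581, 0.248] pointing down, gripper open.
Joint ranges: [-2.82, 2.82], [-0.49, 2.23], [-1.37, 1.46], [0, 2.46], [-1.36, 4.5], [0.23, 2], [-2.94, 2.94]. Speed limits (rad/s): [2.57, 2.57, 3.14, 3.14, 3.14, 3.14, 3.14].

### API

Orientations are given as a rotation vector (axis times angle).
In Python, from plant import robot gives the robot as it stands. The module is installed in compiled form; this text tells all that it offers.
- The arm moves only by the tool jog_arm, never from a script. Its argument "plan" is a list of rows, each an object of numbers: "x", "y", "z": the shift along the world's x, y, z in m; "spin": the turn about the world's z in units of 6 degrees (1.0 is 6 degrees); "jaw": the finger opening in m, from 0 to 0.0854. A call has 1 to 5 rows; each row shifts and turns the commanded pose from where the row before left it; what a row does not reach is not made up. A row lasts 1/12 s, in which the tool goes at most 41.7 mm and 7.16 degrees, less where a joint would pass 70% of its speed; a pose out of reach is approached as far as the arm can. A call is refused whole if a number of a shift passes 0.0417 or a number of a turn 1, either way. A call with a gripper value outside its range is refused whole. The fingers move at their own pace and stop on an object; "force" is the grip in N (left out, the last holds). Time passes only in rows, so rows that do not move let the fingers close. It gives the time, the measured TCP pose, the force, the opening and the grip force at its end, in the units of the state.
- robot.get_obs(): the state, without advancing time (a new reading comes with each control period).
- robot.grab_frame(name): name is "side" or "top"; returns (picture, depth): 420x560x3 uint8, red, green, blue; 420x560 float32, m along the optical axis (not along the pixel's ray), 0 where there is no reading.
- robot.camera_info(name): a dict with "intrinsics" (3x3 intrinsics, pixels), "k1" (the pictures are not rectified: a ray, as slopes to the right and down, at radius r is drawn at 1 + k1 r^2 times it, then the intrinsics apply), "R" (3x3) and "t" (3): a world point X has camera coordinates R X + t. Camera axes: x right, y down, z forward; pixel columns grow to the right and rows downward; lengths in m; the calibration is good to about 2 mm. A picture is of the moment at which its call begins. camera_info takes no time and is no camera call.
- robot.close_job(): hands the job in; it is judged then, once.
The state is a dict: "time_s": time; "joint_positions": joint angles; "joint_velocities": joint speeds; "joint_torque": joint torques, N m; "position": TCP position; "ee_rot": TCP orientation; "contact_force": force on the tool from outside, world axes, zero at the start; "wrist_torque": the same for the moment, N m; "width": finger opening in m; "grasp_force": force on a finger pad.
Only numpy, scipy, OpenCV 4.12 (cv2) and the standard library are available. Lean on these libraries where they do the work, as an engineer would, in place of code of your own. Each camera call takes 0.05 s, during which the arm holds its last target. There are 200 camera calls.

## Working session

There is one attempt and no reset: what is moved stays moved. The work goes in short steps, Python scripts to look and compute and a tool call to move; the robot and the scene stay as the last step left them, time stands still between calls to the robot, and variables do not carry over. Pictures are saved under pics/ and viewed, at most 10 in all, crops included, and the job is handed in when it is done.

Besides the shell and the picture viewer there is one more tool, called after "Request:" by a JSON object that holds its "op" and its "data", one argument or row to a line. jog_arm: Moves the arm, as the interface text tells. Its arguments: {"type":"object","properties":{"plan":{"type":"array"},"force":{"type":"number"}},"required":["plan"]}

```bash
mkdir -p pics; cat > h.py <<'E'
import numpy as np, cv2
from plant import robot
def cam(n):
    c=robot.camera_info(n); return np.array(c["intrinsics"]),c["k1"],np.array(c["R"]),np.array(c["t"])
def slopes(n,uv):
    K,k1,R,t=cam(n); uv=np.atleast_2d(np.float64(uv))
    return cv2.undistortPoints(uv[:,None],K,np.array([k1,0,0,0,0.]))[:,0]
def ray(n,uv,z):
    K,k1,R,t=cam(n); s=slopes(n,uv); d=np.c_[s,np.ones(len(s))]@R; o=-R.T@t
    return o+d*((z-o[2])/d[:,2])[:,None]
def pts(n,depth):
    K,k1,R,t=cam(n); h,w=depth.shape; v,u=np.mgrid[:h,:w]
    s=slopes(n,np.c_[u.ravel(),v.ravel()]); d=depth.ravel()[:,None]
    P=(np.c_[s*d,d]-t)@R; P[d[:,0]==0]=np.nan
    return P.reshape(h,w,3)
def grab(n,save=None):
    im,d=robot.grab_frame(n)
    if save: cv2.imwrite(f"pics/{save}.png",im[...,::-1])
    np.savez(f"/tmp/{n}.npz",im=im,d=d); return im,d
E
python3 - <<'E'
from h import *
a,d=grab("side","s0"); b,e=grab("top","t0")
o=robot.get_obs(); print(o, robot.tip_reach)
for n in("side","top"):
    K,k,R,t=cam(n); print(n,-R.T@t,R[2],K[0,0])
E
```

```text
{'time_s': 0.1, 'joint_positions': array([-1.20402857,  0.39909237,  0.04500792,  1.53772372, -0.01870403,
        1.20692054, -0.0507293 ]), 'joint_velocities': array([ 1.46801036e-03, -1.84582638e-03, -9.25540085e-04, -3.16732354e-03,
        8.30200130e-04,  5.52007764e-05,  3.84409265e-04]), 'joint_torque': array([ 3.24984088e-03, -4.76268339e+01,  1.36997111e+00, -2.54952836e+01,
        1.19877036e-02,  5.00304450e-03,  1.50029007e-05]), 'position': array([0.29164105, 0.58030584, 0.24739681]), 'ee_rot': array([-7.24797343e-01, -3.05653528e+00,  2.66589449e-03]), 'contact_force': array([-0.08715789, -0.20897008, -0.16509942]), 'wrist_torque': array([0.02332755, 0.02544728, 0.00763751]), 'grasp_force': 0.0, 'width': 0.08542729910384993} 0.017
side [ 0.33913115 -0.88615072  1.00381509] [ 0.12422665  0.6993743  -0.70387735] 510.3079519709669
top [0.38555745 0.00907072 1.5770142 ] [ 0.08451999 -0.01870366 -0.99624623] 504.8342166683735
```

View pics/s0.png

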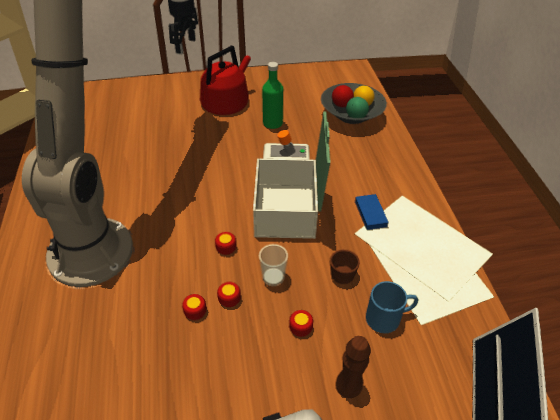

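View pics/t0.png

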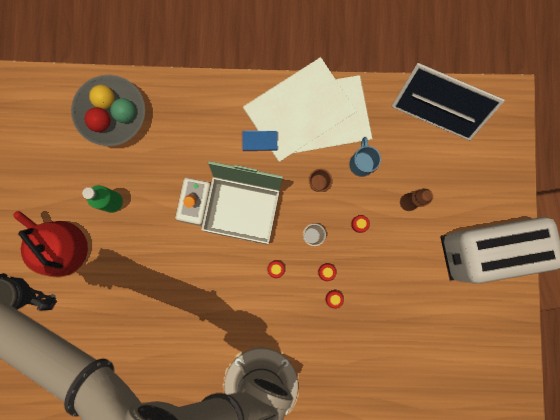

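The top view shows four cheeses, at about (361,223), (335,299), (328,272) and (277,269). The one farthest right is at (361,223), which is (301,323) in the side view. The box is at about (240,210), with the lid upright on its far side. The knob is at (190,201) and the block is to the left of the box.

```bash
python3 - <<'E'
from h import *
D={n:np.load(f"/tmp/{n}.npz") for n in("top","side")}
P={n:pts(n,D[n]["d"]) for n in D}
for n in D:
    hsv=cv2.cvtColor(D[n]["im"],cv2.COLOR_RGB2HSV); p=P[n]
    # cheese spots (yellow) by components
    m=cv2.inRange(hsv,(18,150,150),(35,255,255)); k,l,s,c=cv2.connectedComponentsWithStats(m)
    for i in range(1,k):
        if s[i,4]>25: print(n,"yel",c[i].round(1),s[i,4],np.nanmedian(p[l==i],0).round(4),ray(n,c[i],.036).round(4))
    m=cv2.inRange(hsv,(5,180,120),(16,255,255)); 
    r=np.isfinite(p[...,2])&(p[...,2]>.1)&(p[...,2]<.2)
    k,l,s,c=cv2.connectedComponentsWithStats(m*r.astype(np.uint8))
    for i in range(1,k):
        if s[i,4]>20: q=p[l==i]; print(n,"org",c[i].round(1),s[i],np.nanmedian(q,0).round(4),np.nanmin(q,0).round(3),np.nanmax(q,0).round(3))
p=P["top"]; hsv=cv2.cvtColor(D["top"]["im"],cv2.COLOR_RGB2HSV)
z=p[...,2]; reg=np.zeros(z.shape,bool); reg[150:260,165:300]=1
def rect(name,m):
    q=p[m&reg][:,:2]; q=q[np.isfinite(q).all(1)].astype(np.float32); 
    r=cv2.minAreaRect(q*1000); print(name,len(q),np.round(r[0],1),np.round(r[1],1),round(r[2],2))
    return q
low=hsv[...,1]<90
rect("floor",(z<.02)&low)
rect("rim",(abs(z-.1)<.008)&low&(np.arange(560)>202)[None])
rect("block",(abs(z-.09)<.006)&low&(np.arange(560)<207)[None])
q=p[(z>.12)&reg&(np.arange(560)>205)[None]]; q=q[np.isfinite(q).all(1)]
print("lid",len(q),q.min(0),q.max(0))
hi=q[q[:,2]>q[:,2].max()-.02]; print(hi.mean(0))
for zz in np.arange(.12,.29,.02):
    a=q[abs(q[:,2]-zz)<.01]; 
    if len(a)>4: print(zz.round(2),len(a),np.median(a,0).round(3))
ps=P["side"]; zs=ps[...,2]; r=np.zeros(zs.shape,bool); r[100:215,310:335]=1
q=ps[r&(zs>.12)&(zs<.33)&(ps[...,0]<.9)]; np.save("/tmp/lid.npy",q)
print(len(q),q.mean(0)); u,s,v=np.linalg.svd(q-q.mean(0),full_matrices=False); print(s,v)
big=cv2.resize(D["top"]["im"][150:255,165:295],None,fx=6,fy=5.7,interpolation=cv2.INTER_CUBIC); cv2.imwrite("pics/c0.png",big[...,::-1])
E
```

```text
top yel [99.6 95.5] 373 [0.8517 0.4942 0.0854] [[0.8681 0.5112 0.036 ]]
top yel [361.1 223. ] 70 [ 0.4929 -0.2995  0.0364] [[ 0.4928 -0.2991  0.036 ]]
top yel [275.6 269. ] 76 [ 0.3475 -0.0409  0.0375] [[ 0.3474 -0.04    0.036 ]]
top yel [327.5 272.1] 76 [ 0.3416 -0.1979  0.0367] [[ 0.3415 -0.1977  0.036 ]]
top yel [335.  299.4] 76 [ 0.2609 -0.2209  0.0369] [[ 0.2601 -0.2211  0.036 ]]
top org [189.2 200.8] [184 195  11  12 102] [0.5364 0.2115 0.1512] [0.522 0.199 0.136] [0.556 0.226 0.163]
side yel [363.5  91.7] 191 [0.854  0.4866 0.0871] [[0.8821 0.563  0.036 ]]
side yel [225.  238.4] 77 [ 0.3492 -0.0379  0.0361] [[ 0.3491 -0.0371  0.036 ]]
side yel [228.2 289.4] 105 [ 0.3425 -0.1943  0.0373] [[ 0.3426 -0.1933  0.036 ]]
side yel [193.  302.2] 109 [ 0.2608 -0.2174  0.0365] [[ 0.2607 -0.2168  0.036 ]]
side yel [300.8 318.7] 122 [ 0.493  -0.2965  0.0367] [[ 0.4929 -0.2957  0.036 ]]
side org [284.3 136.7] [278 130  13  15 133] [0.54   0.206  0.1491] [0.522 0.196 0.127] [0.557 0.232 0.162]
floor 3146 [597.9  71. ] [303.5 311.7] 78.7
rim 473 [522.1  80.7] [224.9 161.5] 79.63
block 879 [539.6 207.1] [ 90.2 138. ] 80.79
lid 1020 [ 0.58082027 -0.04573881  0.1203455 ] [0.63395511 0.15060866 0.28653951]
[0.61302978 0.05204523 0.2757823 ]
0.12 44 [0.602 0.067 0.125]
0.14 103 [0.597 0.039 0.141]
0.16 103 [0.602 0.05  0.159]
0.18 111 [0.604 0.058 0.179]
0.2 108 [0.605 0.057 0.2  ]
0.22 131 [0.606 0.051 0.22 ]
0.24 121 [0.606 0.048 0.24 ]
0.26 242 [0.609 0.052 0.259]
0.28 57 [0.613 0.052 0.276]
860 [0.60241973 0.0341275  0.20821434]
[1.83393739 1.36990258 0.05837021] [[-0.17861053 -0.97497247 -0.13238941]
 [ 0.06041269 -0.14516613  0.98756119]
 [-0.98206343  0.16839083  0.08482891]]
```

View pics/c0.png

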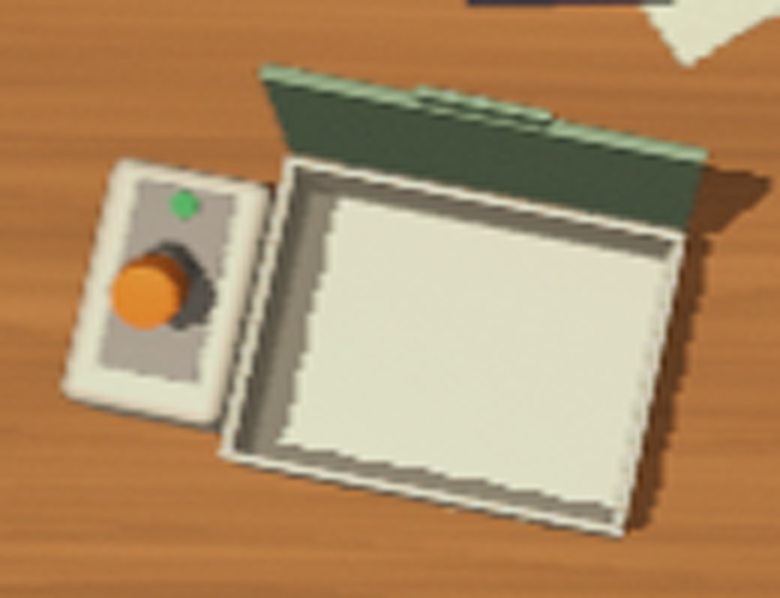

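```bash
python3 - <<'E'
from h import *
c=np.array([[287,155],[685,232],[622,537],[222,458]])/[6,5.7]+[165,150]-.4
q=ray("top",c,.1)[:,:2]; print(q.round(4), [np.linalg.norm(q[i]-q[(i+1)%4]).round(4) for i in range(4)])
ctr=q.mean(0); y=(q[0]-q[1])+(q[3]-q[2]); y/=np.linalg.norm(y); x=np.array([y[1],-y[0]]); print("vac",ctr.round(4),"yaw",np.degrees(np.arctan2(x[1],x[0])).round(2))
D={n:np.load(f"/tmp/{n}.npz") for n in("top","side")}
for n in D:
    p=pts(n,D[n]["d"]); hsv=cv2.cvtColor(D[n]["im"],cv2.COLOR_RGB2HSV)
    m=(cv2.inRange(hsv,(5,180,100),(18,255,255))>0)&(p[...,2]>.1)&(p[...,2]<.2)
    r=p[m]-np.r_[ctr,0]; r=np.c_[r[:,:2]@x,r[:,:2]@y,r[:,2]]
    ax=np.array([-np.sin(.349),0,np.cos(.349)]); s=r@ax; e=np.cross(ax,[0,1,0]); 
    top=s>s.max()-.006
    print(n,"axial",np.percentile(s,[1,50,99]).round(4),"y",np.percentile(r[:,1],[1,50,99]).round(4),"e",np.percentile(r@e,[1,50,99]).round(4),"top",top.sum(),r[top].mean(0).round(4))
t=ray("top",[[145/6+164.6,297/5.7+149.6]],.150)[0,:2]-ctr; print("knob top",t@x,t@y)
b=(np.array([[122,160],[268,185],[215,425],[65,390]])/[6,5.7]+[164.6,149.6]); b=ray("top",b,.09)[:,:2]-ctr; print("block",(b.mean(0)@x).round(4),(b.mean(0)@y).round(4))
L=np.load("/tmp/lid.npy")-np.r_[ctr,0]; L=np.c_[L[:,:2]@x,L[:,:2]@y,L[:,2]]
k=(L[:,2]>.13)&(L[:,2]<.25); print("lid x(z)",np.polyfit(L[k,2],L[k,0],1), np.percentile(L,[1,50,99],axis=0).round(3))
E
```

```text
[[ 0.6153  0.1533]
 [ 0.5798 -0.0428]
 [ 0.4217 -0.0151]
 [ 0.4581  0.1802]] [np.float64(0.1993), np.float64(0.1606), np.float64(0.1986), np.float64(0.1595)]
vac [0.5187 0.0689] yaw -10.41
top axial [0.1242 0.1467 0.1963] y [0.1304 0.147  0.6119] e [-0.058  -0.041   0.2392] top 14 [-0.2832  0.5411  0.1037]
side axial [0.0578 0.1341 0.2934] y [-0.6204  0.1339  0.529 ] e [-0.2023 -0.0492  0.345 ] top 1 [-0.4293 -0.1159  0.1903]
knob top -0.010232600452951763 0.14466706720427627
block 0.0004 0.1442
lid x(z) [0.06816817 0.07381821] [[ 0.081 -0.099  0.121]
 [ 0.088 -0.025  0.213]
 [ 0.098  0.101  0.279]]
```

Request:
{"op": "jog_arm", "data": {
  "plan": [
    {"x":0.005,"y":-0.035,"z":0.005},
    {"x":0.01,"y":-0.038},
    {"x":0.01,"y":-0.038},
    {"x":0.01,"y":-0.038},
    {"x":0.01,"y":-0.038}
  ]
}}

```text
invalid input
```

Request:
{"op": "jog_arm", "data": {
  "plan": [
    {"x":0.005,"y":-0.035,"z":0.005,"spin":0,"jaw":0.085},
    {"x":0.01,"y":-0.038,"z":0,"spin":0,"jaw":0.085},
    {"x":0.01,"y":-0.038,"z":0,"spin":0,"jaw":0.085},
    {"x":0.01,"y":-0.038,"z":0,"spin":0,"jaw":0.085},
    {"x":0.01,"y":-0.038,"z":0,"spin":0,"jaw":0.085}
  ]
}}

```text
time_s: 0.52
position: [0.3369, 0.3917, 0.2529]
ee_rot: [-0.724, -3.057, 0.001]
contact_force: [0.5, -0.1, -0.2]
width: 0.0851
grasp_force: 0.0
```

Request:
{"op": "jog_arm", "data": {
  "plan": [
    {"x":0.014,"y":-0.039,"z":0,"spin":1,"jaw":0.085},
    {"x":0.014,"y":-0.039,"z":0,"spin":1,"jaw":0.085},
    {"x":0.014,"y":-0.039,"z":0,"spin":0.7,"jaw":0.085},
    {"x":0.014,"y":-0.039,"z":0,"spin":0,"jaw":0.085},
    {"x":0.014,"y":-0.039,"z":0,"spin":0,"jaw":0.085}
  ]
}}

```text
time_s: 0.93
position: [0.4069, 0.1966, 0.2532]
ee_rot: [-0.286, -3.128, -0.0]
contact_force: [0.1, 0.3, 0.0]
width: 0.0846
grasp_force: 0.0
```

Request:
{"op": "jog_arm", "data": {
  "plan": [
    {"x":0.01,"y":-0.039,"z":0,"spin":0,"jaw":0.085},
    {"x":0.01,"y":-0.039,"z":0,"spin":0,"jaw":0.085},
    {"x":0.01,"y":-0.039,"z":0,"spin":0,"jaw":0.085},
    {"x":0.01,"y":-0.039,"z":0,"spin":0,"jaw":0.085},
    {"x":0.01,"y":-0.039,"z":0,"spin":0,"jaw":0.085}
  ]
}}

```text
time_s: 1.35
position: [0.4567, 0.0018, 0.2533]
ee_rot: [0.287, 3.128, 0.001]
contact_force: [0.6, 0.5, -0.0]
width: 0.0848
grasp_force: 0.0
```

Request:
{"op": "jog_arm", "data": {
  "plan": [
    {"x":0.005,"y":-0.039,"z":0,"spin":0,"jaw":0.085},
    {"x":0.005,"y":-0.039,"z":0,"spin":0,"jaw":0.085},
    {"x":0.005,"y":-0.039,"z":0,"spin":0,"jaw":0.085},
    {"x":0.005,"y":-0.039,"z":0,"spin":0,"jaw":0.085},
    {"x":0.005,"y":-0.039,"z":0,"spin":0,"jaw":0.085}
  ]
}}

```text
time_s: 1.77
position: [0.4816, -0.1929, 0.2532]
ee_rot: [-0.287, -3.128, -0.001]
contact_force: [1.1, 0.1, 0.1]
width: 0.0851
grasp_force: 0.0
```

Request:
{"op": "jog_arm", "data": {
  "plan": [
    {"x":0.004,"y":-0.035,"z":0,"spin":0,"jaw":0.085},
    {"x":0.004,"y":-0.035,"z":-0.01,"spin":0,"jaw":0.085},
    {"x":0.0034,"y":-0.0346,"z":-0.04,"spin":0,"jaw":0.085},
    {"x":0,"y":0,"z":-0.04,"spin":0,"jaw":0.085},
    {"x":0,"y":0,"z":-0.04,"spin":0,"jaw":0.085}
  ]
}}

```text
time_s: 2.18
position: [0.4924, -0.2913, 0.131]
ee_rot: [0.293, 3.126, -0.003]
contact_force: [0.5, 0.4, -0.6]
width: 0.0849
grasp_force: 0.0
```

Request:
{"op": "jog_arm", "data": {
  "plan": [
    {"x":0,"y":0,"z":-0.04,"spin":0,"jaw":0.085},
    {"x":0,"y":0,"z":-0.04,"spin":0,"jaw":0.085},
    {"x":0,"y":0,"z":-0.02,"spin":0,"jaw":0.085},
    {"x":0,"y":0,"z":0,"spin":0,"jaw":0.04},
    {"x":0,"y":0,"z":0,"spin":0,"jaw":0.04}
  ],
  "force": 25
}}

```text
time_s: 2.6
position: [0.4918, -0.2883, 0.0311]
ee_rot: [-0.287, -3.126, -0.001]
contact_force: [-0.5, 0.3, 0.4]
width: 0.0635
grasp_force: 0.2
```

Request:
{"op": "jog_arm", "data": {
  "plan": [
    {"x":0,"y":0,"z":0,"spin":0,"jaw":0.04},
    {"x":0,"y":0,"z":0,"spin":0,"jaw":0.04},
    {"x":0,"y":0,"z":0,"spin":0,"jaw":0.04}
  ]
}}

```text
time_s: 2.85
position: [0.4938, -0.2889, 0.0337]
ee_rot: [0.286, 3.125, -0.001]
contact_force: [-0.5, -0.6, -1.3]
width: 0.0525
grasp_force: 26.5
```

Request:
{"op": "jog_arm", "data": {
  "plan": [
    {"x":0,"y":0,"z":0,"spin":0,"jaw":0.075},
    {"x":0,"y":0,"z":0,"spin":0,"jaw":0.075},
    {"x":0,"y":0,"z":-0.007,"spin":0,"jaw":0.075},
    {"x":0,"y":0,"z":-0.005,"spin":0,"jaw":0.075},
    {"x":0,"y":0,"z":0,"spin":0,"jaw":0.04}
  ]
}}

```text
time_s: 3.27
position: [0.4918, -0.2877, 0.0187]
ee_rot: [-0.287, -3.126, -0.002]
contact_force: [0.6, 0.6, -0.9]
width: 0.0641
grasp_force: 0.0
```

Request:
{"op": "jog_arm", "data": {
  "plan": [
    {"x":0,"y":0,"z":0,"spin":0,"jaw":0.04},
    {"x":0,"y":0,"z":0,"spin":0,"jaw":0.04},
    {"x":0,"y":0,"z":0,"spin":0,"jaw":0.04},
    {"x":0,"y":0,"z":0,"spin":0,"jaw":0.04}
  ]
}}

```text
time_s: 3.6
position: [0.4925, -0.2884, 0.0198]
ee_rot: [-0.287, -3.128, -0.0]
contact_force: [-0.5, 0.9, -1.1]
width: 0.0524
grasp_force: 26.8
```

Request:
{"op": "jog_arm", "data": {
  "plan": [
    {"x":0,"y":0,"z":0.035,"spin":0,"jaw":0.04},
    {"x":0,"y":0,"z":0.035,"spin":0,"jaw":0.04},
    {"x":0,"y":0,"z":0.035,"spin":0,"jaw":0.04},
    {"x":0.001,"y":0.02,"z":0.03,"spin":0,"jaw":0.04},
    {"x":0.001,"y":0.033,"z":0.01,"spin":0,"jaw":0.04}
  ]
}}

```text
time_s: 4.02
position: [0.4961, -0.2408, 0.17]
ee_rot: [0.298, 3.118, -0.008]
contact_force: [1.6, -0.8, -0.6]
width: 0.0528
grasp_force: 27.5
```

Request:
{"op": "jog_arm", "data": {
  "plan": [
    {"x":0.001,"y":0.034,"z":0,"spin":0,"jaw":0.04},
    {"x":0.001,"y":0.034,"z":0,"spin":0,"jaw":0.04},
    {"x":0.001,"y":0.034,"z":0,"spin":0,"jaw":0.04},
    {"x":0.001,"y":0.034,"z":0,"spin":0,"jaw":0.04},
    {"x":0.001,"y":0.034,"z":0,"spin":0,"jaw":0.04}
  ]
}}

```text
time_s: 4.43
position: [0.4992, -0.0638, 0.165]
ee_rot: [0.288, 3.128, 0.001]
contact_force: [0.0, 0.4, -0.9]
width: 0.0526
grasp_force: 27.5
```

Request:
{"op": "jog_arm", "data": {
  "plan": [
    {"x":0.001,"y":0.034,"z":0,"spin":0,"jaw":0.04},
    {"x":0.001,"y":0.034,"z":0,"spin":0,"jaw":0.04},
    {"x":0.001,"y":0.034,"z":0,"spin":0,"jaw":0.04},
    {"x":0.001,"y":0.034,"z":0,"spin":0,"jaw":0.04},
    {"x":0,"y":0,"z":0,"spin":0,"jaw":0.04}
  ]
}}

```text
time_s: 4.85
position: [0.5035, 0.0794, 0.1647]
ee_rot: [-0.27, -3.13, -0.007]
contact_force: [0.1, 0.8, -0.6]
width: 0.0526
grasp_force: 27.5
```

Request:
{"op": "jog_arm", "data": {
  "plan": [
    {"x":0,"y":-0.003,"z":-0.03,"spin":0,"jaw":0.04},
    {"x":0,"y":0,"z":-0.03,"spin":0,"jaw":0.04},
    {"x":0,"y":0,"z":-0.03,"spin":0,"jaw":0.04},
    {"x":0,"y":0,"z":-0.025,"spin":0,"jaw":0.04},
    {"x":0,"y":0,"z":0,"spin":0,"jaw":0.04}
  ]
}}

```text
time_s: 5.27
position: [0.4995, 0.0668, 0.0457]
ee_rot: [-0.286, -3.119, 0.005]
contact_force: [-1.4, 0.5, -0.9]
width: 0.0529
grasp_force: 27.5
```

Request:
{"op": "jog_arm", "data": {
  "plan": [
    {"x":0,"y":0,"z":-0.01,"spin":0,"jaw":0.04},
    {"x":0,"y":0,"z":-0.007,"spin":0,"jaw":0.04},
    {"x":0,"y":0,"z":0,"spin":0,"jaw":0.04}
  ]
}}

```text
time_s: 5.52
position: [0.5038, 0.0676, 0.0329]
ee_rot: [0.287, 3.128, 0.0]
contact_force: [-0.4, 0.1, -1.1]
width: 0.0528
grasp_force: 27.5
```

Request:
{"op": "jog_arm", "data": {
  "plan": [
    {"x":0,"y":0,"z":0,"spin":0,"jaw":0.07},
    {"x":0,"y":0,"z":0,"spin":0,"jaw":0.07},
    {"x":0,"y":0,"z":0,"spin":0,"jaw":0.07},
    {"x":0,"y":0,"z":0,"spin":0,"jaw":0.07}
  ]
}}

```text
time_s: 5.85
position: [0.5043, 0.0678, 0.0337]
ee_rot: [0.287, 3.127, 0.001]
contact_force: [-0.7, -0.2, -1.0]
width: 0.0699
grasp_force: 0.0
```

Request:
{"op": "jog_arm", "data": {
  "plan": [
    {"x":0,"y":0,"z":0.03,"spin":0,"jaw":0.07},
    {"x":0,"y":0,"z":0.035,"spin":0,"jaw":0.07},
    {"x":0,"y":0,"z":0.035,"spin":0,"jaw":0.07},
    {"x":0,"y":0,"z":0.035,"spin":0,"jaw":0},
    {"x":0,"y":-0.02,"z":0.035,"spin":0,"jaw":0}
  ]
}}

```text
time_s: 6.27
position: [0.5036, 0.0514, 0.2048]
ee_rot: [0.277, 3.129, 0.004]
contact_force: [0.9, 0.5, 0.3]
width: 0.0471
grasp_force: 0.0
```

Request:
{"op": "jog_arm", "data": {
  "plan": [
    {"x":0,"y":0,"z":0.04,"spin":0,"jaw":0},
    {"x":0,"y":0,"z":0.04,"spin":0,"jaw":0},
    {"x":0,"y":0,"z":0.04,"spin":0,"jaw":0},
    {"x":0.02,"y":0,"z":0.02,"spin":0,"jaw":0},
    {"x":0.03,"y":0,"z":0,"spin":0,"jaw":0}
  ]
}}

```text
time_s: 6.68
position: [0.5554, 0.0477, 0.35]
ee_rot: [0.284, 3.119, 0.011]
contact_force: [0.9, 0.3, 0.9]
width: -0.0
grasp_force: 0.0
```

```bash
python3 - <<'E'
from h import *
a,d=grab("side","s1"); b,e=grab("top","t1")
cv2.imwrite("pics/m1.png",np.hstack([cv2.resize(a[80:280,200:400],(400,400)),cv2.resize(b[130:280,150:300],(400,400))])[...,::-1])
print(robot.get_obs()["position"])
E
```

```text
[0.55681806 0.04817193 0.34390063]
```

View pics/m1.png

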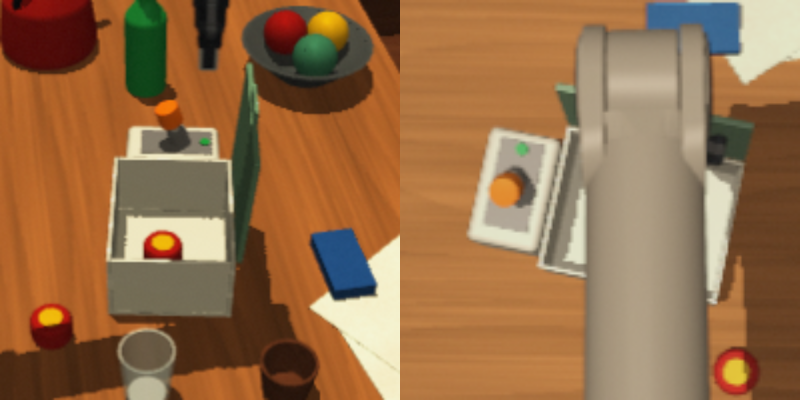

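The side crop shows the cheese lying flat in the box at about (163,247). The lid is upright and the arm is clear. Next I move behind the lid.

Request:
{"op": "jog_arm", "data": {
  "plan": [
    {"x":0.032,"y":0,"z":0,"spin":0,"jaw":0},
    {"x":0.032,"y":0,"z":0,"spin":0,"jaw":0},
    {"x":0.03,"y":-0.003,"z":0,"spin":0,"jaw":0},
    {"x":0.01,"y":0,"z":0,"spin":0,"jaw":0},
    {"x":0,"y":0,"z":0,"spin":0,"jaw":0}
  ]
}}

```text
time_s: 7.2
position: [0.6586, 0.0443, 0.3413]
ee_rot: [-0.288, -3.127, 0.003]
contact_force: [0.7, -0.4, -0.7]
width: -0.0001
grasp_force: 0.0
```

Request:
{"op": "jog_arm", "data": {
  "plan": [
    {"x":0,"y":0,"z":-0.03,"spin":0,"jaw":0},
    {"x":0,"y":0,"z":-0.03,"spin":0,"jaw":0},
    {"x":0,"y":0,"z":-0.03,"spin":0,"jaw":0},
    {"x":0,"y":0,"z":-0.01,"spin":0,"jaw":0},
    {"x":0,"y":0,"z":0,"spin":0,"jaw":0}
  ]
}}

```text
time_s: 7.62
position: [0.6546, 0.045, 0.24]
ee_rot: [-0.286, -3.122, 0.001]
contact_force: [0.5, -0.6, -0.8]
width: -0.0002
grasp_force: 0.0
```

Request:
{"op": "jog_arm", "data": {
  "plan": [
    {"x":-0.014,"y":0.0025,"z":0,"spin":0,"jaw":0},
    {"x":-0.012,"y":0.002,"z":0,"spin":0,"jaw":0},
    {"x":-0.009,"y":0.0015,"z":0,"spin":0,"jaw":0},
    {"x":-0.009,"y":0.0015,"z":0,"spin":0,"jaw":0},
    {"x":0,"y":0,"z":0,"spin":0,"jaw":0}
  ]
}}

```text
time_s: 8.03
position: [0.6129, 0.0524, 0.2447]
ee_rot: [0.286, 3.127, 0.003]
contact_force: [0.6, 0.5, 0.6]
width: 0.0003
grasp_force: 0.0
```

Request:
{"op": "jog_arm", "data": {
  "plan": [
    {"x":-0.009,"y":0.0017,"z":-0.0008,"spin":0,"jaw":0},
    {"x":-0.009,"y":0.0017,"z":-0.0008,"spin":0,"jaw":0},
    {"x":-0.009,"y":0.0016,"z":-0.002,"spin":0,"jaw":0},
    {"x":-0.009,"y":0.0016,"z":-0.002,"spin":0,"jaw":0},
    {"x":0,"y":0,"z":0,"spin":0,"jaw":0}
  ]
}}

```text
time_s: 8.45
position: [0.5751, 0.0592, 0.2365]
ee_rot: [-0.286, -3.125, -0.001]
contact_force: [-0.9, 0.3, -0.2]
width: -0.0002
grasp_force: 0.0
```

```bash
python3 - <<'E'
from h import *
a,d=grab("side","s2"); print(robot.get_obs()["position"],robot.get_obs()["contact_force"])
cv2.imwrite("pics/m2.png",cv2.resize(a[60:260,200:400],(600,600))[...,::-1])
E
```

```text
[0.57590422 0.059157   0.23666017] [ 0.74704361  0.37398039 -0.75236012]
```

View pics/m2.png

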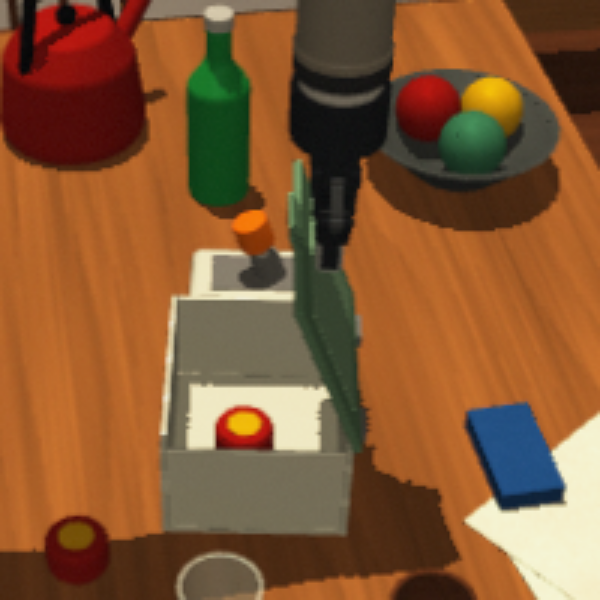

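The lid is leaning forward to about 1.25 rad in front of the fingers, so the arc works. I continue along it.

Request:
{"op": "jog_arm", "data": {
  "plan": [
    {"x":-0.0085,"y":0.0016,"z":-0.0034,"spin":0,"jaw":0},
    {"x":-0.0085,"y":0.0016,"z":-0.0034,"spin":0,"jaw":0},
    {"x":-0.0078,"y":0.0014,"z":-0.0047,"spin":0,"jaw":0},
    {"x":-0.0078,"y":0.0014,"z":-0.0047,"spin":0,"jaw":0},
    {"x":-0.007,"y":0.0013,"z":-0.0058,"spin":0,"jaw":0}
  ]
}}

```text
time_s: 8.92
position: [0.5369, 0.0662, 0.2148]
ee_rot: [-0.287, -3.128, -0.0]
contact_force: [0.4, 0.1, 1.9]
width: -0.0001
grasp_force: 0.6
```

Request:
{"op": "jog_arm", "data": {
  "plan": [
    {"x":-0.007,"y":0.0013,"z":-0.0058,"spin":0,"jaw":0},
    {"x":-0.006,"y":0.0011,"z":-0.0069,"spin":0,"jaw":0},
    {"x":-0.006,"y":0.0011,"z":-0.0069,"spin":0,"jaw":0},
    {"x":-0.005,"y":0.0009,"z":-0.0077,"spin":0,"jaw":0},
    {"x":-0.005,"y":0.0009,"z":-0.0077,"spin":0,"jaw":0}
  ]
}}

```text
time_s: 9.33
position: [0.5082, 0.0714, 0.1794]
ee_rot: [-0.287, -3.128, -0.0]
contact_force: [-1.1, 0.5, 1.5]
width: -0.0001
grasp_force: 0.5
```

Request:
{"op": "jog_arm", "data": {
  "plan": [
    {"x":-0.004,"y":0.0007,"z":-0.008,"spin":0,"jaw":0},
    {"x":-0.004,"y":0.0007,"z":-0.008,"spin":0,"jaw":0},
    {"x":-0.003,"y":0.0005,"z":-0.0085,"spin":0,"jaw":0},
    {"x":-0.003,"y":0.0005,"z":-0.0085,"spin":0,"jaw":0},
    {"x":-0.002,"y":0.0003,"z":-0.008,"spin":0,"jaw":0}
  ]
}}

```text
time_s: 9.75
position: [0.4928, 0.074, 0.1384]
ee_rot: [0.287, 3.128, -0.0]
contact_force: [0.5, 0.5, -1.0]
width: -0.0001
grasp_force: 0.3
```

Request:
{"op": "jog_arm", "data": {
  "plan": [
    {"x":-0.001,"y":0,"z":-0.005,"spin":0,"jaw":0},
    {"x":0,"y":0,"z":-0.003,"spin":0,"jaw":0},
    {"x":0,"y":0,"z":0,"spin":0,"jaw":0}
  ]
}}

```text
time_s: 10.0
position: [0.4915, 0.0738, 0.1305]
ee_rot: [-0.287, -3.127, 0.001]
contact_force: [0.1, -0.0, -0.1]
width: -0.0002
grasp_force: 0.0
```

Request:
{"op": "jog_arm", "data": {
  "plan": [
    {"x":0,"y":0,"z":-0.003,"spin":0,"jaw":0},
    {"x":0,"y":0,"z":-0.003,"spin":0,"jaw":0},
    {"x":0,"y":0,"z":0,"spin":0,"jaw":0}
  ]
}}

```text
time_s: 10.25
position: [0.4924, 0.0739, 0.1256]
ee_rot: [0.287, 3.128, 0.001]
contact_force: [-0.6, 1.2, 1.2]
width: -0.0001
grasp_force: 0.6
```

Request:
{"op": "jog_arm", "data": {
  "plan": [
    {"x":0,"y":0,"z":-0.002,"spin":0,"jaw":0},
    {"x":0,"y":0,"z":0,"spin":0,"jaw":0}
  ]
}}

```text
time_s: 10.42
position: [0.4925, 0.0739, 0.1254]
ee_rot: [-0.288, -3.128, -0.003]
contact_force: [-6.8, -0.5, 18.9]
width: 0.0004
grasp_force: 9.3
```

Request:
{"op": "jog_arm", "data": {
  "plan": [
    {"x":0,"y":0,"z":0.02,"spin":0,"jaw":0},
    {"x":0,"y":0,"z":0.04,"spin":0,"jaw":0.06},
    {"x":0,"y":0,"z":0.04,"spin":0,"jaw":0.06},
    {"x":-0.02,"y":-0.03,"z":0.03,"spin":0,"jaw":0.06},
    {"x":0,"y":0,"z":0,"spin":0,"jaw":0.06}
  ]
}}

```text
time_s: 10.83
position: [0.476, 0.0429, 0.2555]
ee_rot: [0.294, 3.119, 0.006]
contact_force: [0.7, -1.6, -0.4]
width: 0.048
grasp_force: 0.0
```

```bash
python3 - <<'E'
from h import *
ims={}
c=np.array([.5187,.0689]); yw=np.radians(-10.4); x=np.array([np.cos(yw),np.sin(yw)]); y=np.array([-x[1],x[0]])
box=lambda P:np.c_[(P[...,:2].reshape(-1,2)-c)@x,(P[...,:2].reshape(-1,2)-c)@y,P[...,2].ravel()]
for n in("side","top"):
    im,d=grab(n,n+"3"); ims[n]=im; p=pts(n,d); B=box(p).reshape(420,560,3)
    z=B[...,2]; near=(abs(B[...,0])<.1)&(abs(B[...,1]-.145)<.05)
    hsv=cv2.cvtColor(im,cv2.COLOR_RGB2HSV); m=near&(hsv[...,0]<20)&(hsv[...,1]>150)&(z>.11)&(z<.18)
    q=B[m]; ax=np.array([-np.sin(.349),0,np.cos(.349)]); e=np.array([np.cos(.349),0,np.sin(.349)])
    print(n,m.sum(),"s",np.percentile(q@ax,[3,50,97]).round(4),"e",np.percentile(q@e,[3,50,97]).round(4),"y",np.percentile(q[:,1],[3,50,97]).round(4),"top",q[q@ax>np.percentile(q@ax,90)-.004].mean(0).round(4))
    v,u=np.nonzero(m); print("px",u.min(),u.max(),v.min(),v.max())
    lid=(abs(B[...,0])<.07)&(abs(B[...,1])<.09)&(z<.14)&(z>.05); L=B[lid]; A=np.c_[L[:,0],np.ones(len(L))]; print("lid plane",lid.sum(),np.linalg.lstsq(A,L[:,2],rcond=None)[0])
    bl=(abs(B[...,0])<.1)&(B[...,1]>.106)&(B[...,1]<.2)&(abs(z-.09)<.006); print("block",np.percentile(B[bl],[2,98],axis=0).round(3))
cv2.imwrite("pics/m3.png",np.hstack([cv2.resize(ims["side"][100:220,220:340],(400,400)),cv2.resize(ims["top"][150:250,160:260],(400,400))])[...,::-1])
print(robot.get_obs()["position"])
E
```

```text
side 146 s [0.1204 0.1417 0.1496] e [0.0303 0.0454 0.0577] y [0.1298 0.1381 0.1584] top [-0.0096  0.1461  0.1534]
px 278 290 130 144
lid plane 2547 [0.00091706 0.10980607]
block [[-0.03   0.124  0.086]
 [ 0.061  0.183  0.095]]
top 120 s [0.1218 0.1456 0.1518] e [0.0292 0.0453 0.0576] y [0.1309 0.1435 0.1577] top [-0.0107  0.1461  0.1544]
px 184 195 195 207
lid plane 960 [-0.00170108  0.10883208]
block [[-0.062  0.108  0.085]
 [ 0.061  0.183  0.095]]
[0.47468027 0.04660547 0.2511662 ]
```

View pics/m3.png

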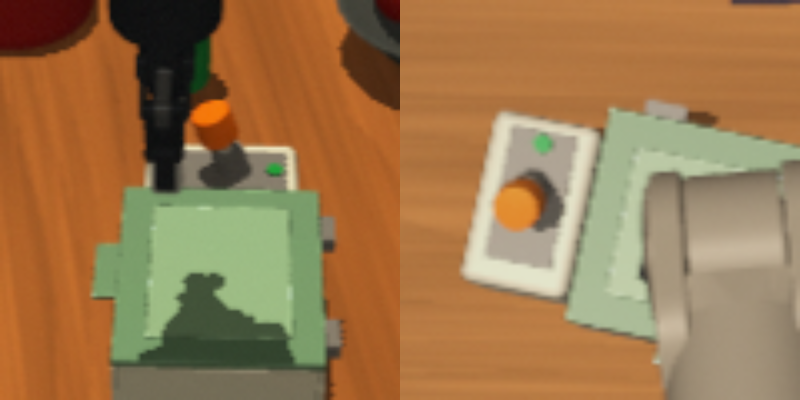

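The lid is flat and closed (plane at z 0.109). The knob is clear at side crop (215,125) and top crop (520,205). Now I move to above the knob.

Request:
{"op": "jog_arm", "data": {
  "plan": [
    {"x":0.013,"y":0.033,"z":0,"spin":0,"jaw":0.06},
    {"x":0.013,"y":0.033,"z":0,"spin":0,"jaw":0.06},
    {"x":0.013,"y":0.033,"z":0,"spin":0,"jaw":0.06},
    {"x":0.013,"y":0.033,"z":0,"spin":0,"jaw":0.06},
    {"x":0.013,"y":0.033,"z":0,"spin":0,"jaw":0.06}
  ]
}}

```text
time_s: 11.35
position: [0.5388, 0.2147, 0.2477]
ee_rot: [-0.285, -3.126, 0.002]
contact_force: [0.2, 0.2, 1.6]
width: 0.06
grasp_force: 0.0
```

Request:
{"op": "jog_arm", "data": {
  "plan": [
    {"x":0,"y":0,"z":0,"spin":0,"jaw":0.06},
    {"x":0,"y":0,"z":0,"spin":0,"jaw":0.06}
  ]
}}

```text
time_s: 11.52
position: [0.5384, 0.2155, 0.2472]
ee_rot: [-0.278, -3.126, 0.004]
contact_force: [0.8, 0.1, 1.2]
width: 0.0601
grasp_force: 0.0
```

Request:
{"op": "jog_arm", "data": {
  "plan": [
    {"x":0.0015,"y":-0.003,"z":-0.025,"spin":0,"jaw":0.06},
    {"x":0,"y":0,"z":-0.025,"spin":0,"jaw":0.06},
    {"x":0,"y":0,"z":-0.025,"spin":0,"jaw":0.06},
    {"x":0,"y":0,"z":-0.015,"spin":0,"jaw":0.06},
    {"x":0,"y":0,"z":0,"spin":0,"jaw":0.06}
  ]
}}

```text
time_s: 11.93
position: [0.5374, 0.207, 0.1553]
ee_rot: [-0.289, -3.121, 0.008]
contact_force: [-0.0, -0.1, -0.2]
width: 0.0601
grasp_force: 0.0
```

Request:
{"op": "jog_arm", "data": {
  "plan": [
    {"x":0.001,"y":0.002,"z":-0.01,"spin":0,"jaw":0.06},
    {"x":0,"y":0,"z":-0.008,"spin":0,"jaw":0.06},
    {"x":0,"y":0,"z":0,"spin":0,"jaw":0.06},
    {"x":0,"y":0,"z":0,"spin":0,"jaw":0.06}
  ]
}}

```text
time_s: 12.27
position: [0.5419, 0.2112, 0.1421]
ee_rot: [0.287, 3.128, 0.0]
contact_force: [0.4, 0.1, 0.9]
width: 0.06
grasp_force: 0.0
```

Request:
{"op": "jog_arm", "data": {
  "plan": [
    {"x":-0.001,"y":0,"z":-0.005,"spin":0,"jaw":0.06},
    {"x":0,"y":0,"z":0,"spin":0,"jaw":0.045},
    {"x":0,"y":0,"z":0,"spin":0,"jaw":0.02},
    {"x":0,"y":0,"z":0,"spin":0,"jaw":0.02},
    {"x":0,"y":0,"z":0,"spin":0,"jaw":0.02}
  ],
  "force": 60
}}

```text
time_s: 12.68
position: [0.5413, 0.2155, 0.1382]
ee_rot: [0.284, 3.127, 0.01]
contact_force: [-0.8, 6.5, 1.0]
width: 0.0326
grasp_force: 59.4
```

Request:
{"op": "jog_arm", "data": {
  "plan": [
    {"x":0,"y":0,"z":0,"spin":0,"jaw":0.02},
    {"x":0,"y":0,"z":0,"spin":0,"jaw":0.02},
    {"x":0,"y":0,"z":0,"spin":0,"jaw":0.02}
  ]
}}

```text
time_s: 12.93
position: [0.5413, 0.2155, 0.1382]
ee_rot: [0.284, 3.127, 0.01]
contact_force: [0.2, 5.8, 1.4]
width: 0.033
grasp_force: 59.4
```

Request:
{"op": "jog_arm", "data": {
  "plan": [
    {"x":0,"y":0.003,"z":0,"spin":0,"jaw":0.02},
    {"x":-0.002,"y":0.0004,"z":0.0056,"spin":0,"jaw":0.02},
    {"x":-0.002,"y":0.0004,"z":0.0056,"spin":0,"jaw":0.02},
    {"x":-0.002,"y":0.0004,"z":0.0056,"spin":0,"jaw":0.02},
    {"x":0,"y":0,"z":0,"spin":0,"jaw":0.02}
  ]
}}

```text
time_s: 13.35
position: [0.5354, 0.2167, 0.1548]
ee_rot: [0.286, 3.126, 0.004]
contact_force: [4.1, 3.7, -4.0]
width: 0.0324
grasp_force: 60.0
```

Request:
{"op": "jog_arm", "data": {
  "plan": [
    {"x":-0.002,"y":0.001,"z":0.0056,"spin":0,"jaw":0.02},
    {"x":-0.002,"y":0.001,"z":0.0056,"spin":0,"jaw":0.02},
    {"x":-0.002,"y":0.0004,"z":0.0056,"spin":0,"jaw":0.02},
    {"x":-0.002,"y":0.0004,"z":0.0056,"spin":0,"jaw":0.02},
    {"x":-0.002,"y":0.0004,"z":0.0056,"spin":0,"jaw":0.02}
  ]
}}

```text
time_s: 13.77
position: [0.5258, 0.2185, 0.1816]
ee_rot: [0.288, 3.125, 0.0]
contact_force: [6.1, 1.8, -7.0]
width: 0.0325
grasp_force: 60.0
```

Request:
{"op": "jog_arm", "data": {
  "plan": [
    {"x":-0.002,"y":0.0004,"z":0.0056,"spin":0,"jaw":0.02},
    {"x":-0.001,"y":0.0002,"z":0.003,"spin":0,"jaw":0.02},
    {"x":0,"y":0,"z":0,"spin":0,"jaw":0.02}
  ]
}}

```text
time_s: 14.02
position: [0.5226, 0.2191, 0.1904]
ee_rot: [0.287, 3.126, 0.001]
contact_force: [6.1, 2.2, -7.3]
width: 0.0325
grasp_force: 60.3
```

Request:
{"op": "jog_arm", "data": {
  "plan": [
    {"x":-0.001,"y":0.0002,"z":0.003,"spin":0,"jaw":0.02},
    {"x":-0.0007,"y":0.0001,"z":0.002,"spin":0,"jaw":0.02},
    {"x":0,"y":0,"z":0,"spin":0,"jaw":0.02}
  ]
}}

```text
time_s: 14.27
position: [0.5211, 0.2193, 0.1947]
ee_rot: [0.288, 3.125, 0.0]
contact_force: [6.5, 2.4, -8.2]
width: 0.033
grasp_force: 62.6
```

Request:
{"op": "jog_arm", "data": {
  "plan": [
    {"x":-0.0003,"y":0,"z":0.001,"spin":0,"jaw":0.02},
    {"x":0,"y":0,"z":0,"spin":0,"jaw":0.02},
    {"x":0,"y":0,"z":0,"spin":0,"jaw":0.02}
  ]
}}

```text
time_s: 14.52
position: [0.521, 0.2194, 0.1948]
ee_rot: [0.288, 3.125, -0.0]
contact_force: [8.8, 3.7, -13.8]
width: 0.0323
grasp_force: 62.2
```

The knob is at its stop: travel is about 60 mm and the force is rising. I hold a moment, then ease it back.

Request:
{"op": "jog_arm", "data": {
  "plan": [
    {"x":0,"y":0,"z":0,"spin":0,"jaw":0.02},
    {"x":0,"y":0,"z":0,"spin":0,"jaw":0.02},
    {"x":0,"y":0,"z":0,"spin":0,"jaw":0.02},
    {"x":0,"y":0,"z":0,"spin":0,"jaw":0.02}
  ]
}}

```text
time_s: 14.85
position: [0.521, 0.2193, 0.1948]
ee_rot: [0.288, 3.125, -0.0]
contact_force: [7.6, 3.6, -13.8]
width: 0.0324
grasp_force: 62.2
```

Request:
{"op": "jog_arm", "data": {
  "plan": [
    {"x":0.002,"y":-0.0004,"z":-0.0056,"spin":0,"jaw":0.02},
    {"x":0.002,"y":-0.0004,"z":-0.0056,"spin":0,"jaw":0.02},
    {"x":0.002,"y":-0.0004,"z":-0.0056,"spin":0,"jaw":0.02},
    {"x":0.002,"y":-0.0004,"z":-0.0056,"spin":0,"jaw":0.02},
    {"x":0.002,"y":-0.0004,"z":-0.0056,"spin":0,"jaw":0.02}
  ]
}}

```text
time_s: 15.27
position: [0.5307, 0.2176, 0.1678]
ee_rot: [0.287, 3.126, 0.001]
contact_force: [4.6, 2.3, -5.2]
width: 0.0324
grasp_force: 63.0
```

Request:
{"op": "jog_arm", "data": {
  "plan": [
    {"x":0.002,"y":-0.0004,"z":-0.0056,"spin":0,"jaw":0.02},
    {"x":0.002,"y":-0.0004,"z":-0.0056,"spin":0,"jaw":0.02},
    {"x":0.002,"y":-0.0004,"z":-0.0056,"spin":0,"jaw":0.02},
    {"x":0,"y":0,"z":0,"spin":0,"jaw":0.02}
  ]
}}

```text
time_s: 15.6
position: [0.5368, 0.2165, 0.1508]
ee_rot: [0.287, 3.126, 0.001]
contact_force: [3.4, 2.9, -3.6]
width: 0.0324
grasp_force: 63.2
```

Request:
{"op": "jog_arm", "data": {
  "plan": [
    {"x":0.002,"y":-0.0004,"z":-0.005,"spin":0,"jaw":0.02},
    {"x":0.002,"y":-0.0004,"z":-0.005,"spin":0,"jaw":0.02},
    {"x":0.001,"y":-0.0002,"z":-0.003,"spin":0,"jaw":0.02},
    {"x":0,"y":0,"z":0,"spin":0,"jaw":0.02}
  ]
}}

```text
time_s: 15.93
position: [0.5413, 0.2157, 0.1384]
ee_rot: [0.287, 3.128, 0.001]
contact_force: [4.2, 2.5, -3.5]
width: 0.0325
grasp_force: 64.0
```

Request:
{"op": "jog_arm", "data": {
  "plan": [
    {"x":0.0004,"y":0,"z":-0.001,"spin":0,"jaw":0.02},
    {"x":0,"y":0,"z":0,"spin":0,"jaw":0.02}
  ]
}}

```text
time_s: 16.1
position: [0.5413, 0.2157, 0.1382]
ee_rot: [0.287, 3.128, 0.001]
contact_force: [1.1, 2.7, 2.8]
width: 0.0327
grasp_force: 64.4
```

The knob is home: same z as when I gripped it, and the push force has reversed. I release it slowly and retreat.

Request:
{"op": "jog_arm", "data": {
  "plan": [
    {"x":0,"y":0,"z":0,"spin":0,"jaw":0.036},
    {"x":0,"y":0,"z":0,"spin":0,"jaw":0.045},
    {"x":0,"y":0,"z":0,"spin":0,"jaw":0.06},
    {"x":0,"y":0,"z":0,"spin":0,"jaw":0.06},
    {"x":0,"y":0,"z":0,"spin":0,"jaw":0.06}
  ]
}}

```text
time_s: 16.52
position: [0.5406, 0.2148, 0.1372]
ee_rot: [-0.287, -3.127, 0.001]
contact_force: [-0.9, 0.1, 0.5]
width: 0.0601
grasp_force: 0.0
```

Request:
{"op": "jog_arm", "data": {
  "plan": [
    {"x":0,"y":0,"z":0.015,"spin":0,"jaw":0.06},
    {"x":0,"y":0,"z":0.025,"spin":0,"jaw":0.06},
    {"x":0,"y":0,"z":0.035,"spin":0,"jaw":0.06},
    {"x":0,"y":0,"z":0.035,"spin":0,"jaw":0.06},
    {"x":0,"y":0,"z":0.01,"spin":0,"jaw":0.06}
  ]
}}

```text
time_s: 16.93
position: [0.5437, 0.2156, 0.2629]
ee_rot: [0.287, 3.121, 0.007]
contact_force: [-0.2, 0.6, 0.1]
width: 0.0598
grasp_force: 0.0
```

Request:
{"op": "jog_arm", "data": {
  "plan": [
    {"x":-0.02,"y":-0.03,"z":0.02,"spin":0,"jaw":0.06},
    {"x":-0.02,"y":-0.035,"z":0,"spin":0,"jaw":0.06},
    {"x":-0.01,"y":-0.035,"z":0,"spin":0,"jaw":0.06},
    {"x":0,"y":-0.02,"z":0,"spin":0,"jaw":0.06},
    {"x":0,"y":0,"z":0,"spin":0,"jaw":0.06}
  ]
}}

```text
time_s: 17.35
position: [0.4902, 0.0892, 0.2776]
ee_rot: [-0.3, -3.127, 0.001]
contact_force: [1.3, -0.3, -0.1]
width: 0.06
grasp_force: 0.0
```

```bash
python3 - <<'E'
from h import *
im=grab("side","s4")[0]; cv2.imwrite("pics/m4.png",np.hstack([cv2.resize(im[100:220,220:340],(400,400)),cv2.resize(im[80:400,160:480],(400,400))])[...,::-1])
o=robot.get_obs(); print(o["position"],o["contact_force"],o["time_s"])
E
```

```text
[0.49061953 0.09249413 0.27755802] [ 0.23983373  0.67179953 -0.20370571] 17.4
```

View pics/m4.png

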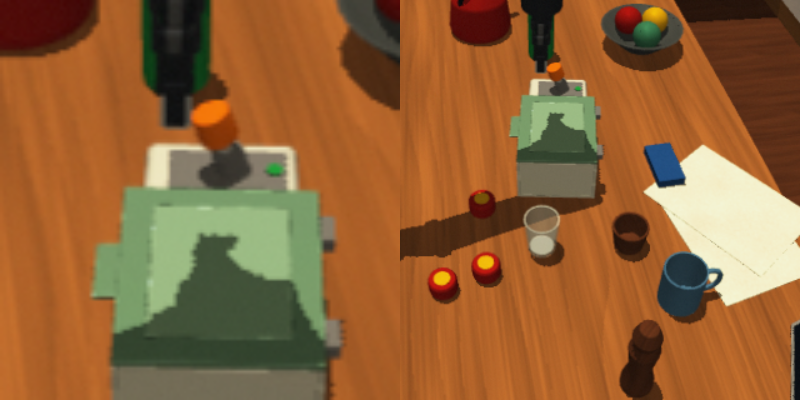

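The lid is closed and the knob is home at crop (215,125), the same spot as before the pull. The bystanders have not moved and the arm is free.

```bash
python3 -c "
from plant import robot
print(robot.close_job())"
```

```text
the job is handed in; nothing more can be done
None
```

I put the cheese in the box, closed the lid gently, pulled the pump knob to its stop and eased it back home, and handed the job in at about 17 s; the hand-in returned no verdict.

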